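# Pin the filter cover into line

## Robot

A 6-joint arm with a two-finger parallel gripper is mounted at the origin on the work surface. World frame = base frame: x ahead of the robot, y to its left, z up, the work surface at z = 0. Lengths are in m, angles in rad, forces in N, time in s.
With the tool pointing down it reaches from about 0.275 to 0.875 m from the base axis. Payload 12.5 kg.
Tool frame: the origin (TCP) lies between the finger pads; the fingertips stand r.tips_ahead ahead of it and the grasp point (between the pads) is the TCP (r.tips_ahead is the distance from the TCP to the fingertips, in m); z points along the fingers, x is the direction in which the jaws open and shut, and the axes are right-handed (so a half turn about z gives the same grasp; the last joint's range is limited). The gripper opens to 85 mm and grips with 20 to 120 N. Pads are 22 mm wide; open, the fingers measure 114 mm over their backs; the gripper's body (76 mm by 85 mm) begins 54 mm behind the grasp point. The pads swing forward as they close: fully open they stand 13 mm farther back than shut.
Start: joints at [-1.316, 0.351, 1.652, -0, 1.139, -0.085], TCP at [0.183, -0.519, 0.25] pointing down, gripper open.
Joint ranges: [-2.75, 2.75], [-0.79, 2.1], [0.01, 2.65], [-1.57, 4.71], [0.07, 3.14], [-2.87, 2.87]. Speed limits (rad/s): [2.22, 2.22, 2.79, 3.14, 3.14, 3.14].

## Interface

Orientations are given as a unit quaternion [x, y, z, w].
In Python, from rig import r, get_state, viewer, job gives the robot as it stands. Calls block until the motion is done:
- r.move_ptp(position, orientation): joint-space move of the TCP to a pose.
- r.line_to(position, rot=None, max_speed=0.15, stop_force=None): straight line of the TCP; rot=None keeps the orientation; max_speed is the mean speed in m/s. With stop_force (N) it stops when the force on the tool has changed by that much, and returns True; else False.
- r.goto_joints(angles): joint-space move.
- r.set_gripper(opening, effort=None): finger opening in m; effort is the grip in N (None keeps the last); returns when the fingers have stopped.
- r.pause(seconds).
- r.inverse_kinematics(position, orientation): joint angles nearest the present ones, or None.
- get_state(): the state.
- viewer.snapshot(name): name is "side" or "top"; returns the picture (384x512x3 uint8, blue, green, red); there is no depth.
- viewer.camera_info(name): a dict with "fx", "fy", "cx", "cy" (pixels), "R" (3x3) and "t" (3): a world point X has camera coordinates R X + t. Camera axes: x right, y down, z forward; pixel columns grow to the right and rows downward; lengths in m; the calibration is good to about 2 mm. A picture is of the moment at which its call begins. camera_info takes no time and is no camera call.
A pose or a line that the arm cannot do raises r.Unreachable and nothing moves.
- job.close_job(): hands the job in, once; it reports no verdict.
The state is a dict: "time_s": time; "joints": joint angles; "qvel": joint speeds; "tau": joint torques, N m; "tool_pos": TCP position; "tool_rot": TCP orientation; "ft_force": force on the tool from outside, world axes, zero at the start; "moment": the same for the moment, N m; "grip_width": finger opening in m.
Only numpy, scipy, OpenCV 4.12 (cv2) and the standard library are available. Lean on these libraries where they do the work, as an engineer would, in place of code of your own. Each camera call takes 0.05 s, during which the arm holds its last target.

## Task

The cover of the steel filter holder has swung a little sideways on its rear stud, so its front hole no longer sits over the hole in the base. Take the long tapered pin (the one with the plain, thick round grip) from the rack and drive it straight down through both holes until its collar rests on the cover, then let go. Let the pin pull the cover into line; do not push the cover with the gripper.

Things in the scene. Friction and masses are not known exactly. Their poses are not given: they have to be found in the camera images.
- taper_pin: Steel pin, 0.3 kg, upright in a white rack. Origin: centre of its tip; z up. From the tip (mm): cone 6 wide to 27 wide at 35, shank 27 wide to 62, collar 42 wide to 67, round grip 26 wide to 112. Collar starts on the rack, 76 above the table. Neighbours of like height 70 away along its y axis, so close along x: a blunt pin with a thin 12 mm grip, a short plug with a flat T-bar.
- cover_plate: Upper flange, steel, 10 mm thick, 106 mm disc, swinging level on an upright stud at its rear; stiff, stays where left, needs 5 N sideways at the hole to move. Origin on the stud axis at its underside, 66 mm above the table; its hole is 150 mm off along -x. A nipple 87 mm from the hole stands 19 mm above its top.
- cover_hole (a point): Centre of the round 32 mm hole (bevelled mouth) in the cover's front ear, level with the cover's top, 76 mm above the table. At the start it lies 9 to 13 mm to one side of base_hole.
- base_hole (a point): Centre of the round 32 mm through-hole in the fixed base flange under the cover, level with the flange's top, 65 mm above the table. The flange is 16 mm thick with free space below it. With the pin fully home its tip is 51 mm below this point.
There are look-alikes about, which are no part of the job. Leave any red look-alike of the taper_pin alone.

How it is judged:
By the outcome, as a careful person would: the job done as asked, in the order asked, and still so for the second after the job is handed in, with the robot touching nothing.
It also fails if it takes over 45 s, if anything falls off the work surface, if the arm or the gripper's body presses on something with over 40 N, if the wrist force passes 120 N, or if a joint passes its speed limit or range.

## Working session

There is one attempt and no reset: what is moved stays moved. The work goes in short steps, each a Python script; the robot and the scene stay as the last script left them, time stands still between calls to the robot, and variables do not carry over. Pictures are saved under pics/ and viewed, and the job is handed in when it is done.

```bash
mkdir -p pics; ls
python3 - <<'E'
from rig import r,get_state,viewer,job
import cv2,numpy as np
for n in("side","top"):
    cv2.imwrite(f"pics/{n}0.png",viewer.snapshot(n)); c=viewer.camera_info(n)
    R=np.array(c["R"]);t=np.array(c["t"]);print(n,c["fx"],c["cx"],c["cy"],R.round(3).tolist(),"cam",(-R.T@t).round(3))
print(r.tips_ahead,get_state())
E
```

```text
pics
side 377.2063714542931 258.3964803202534 189.69720912650774 [[0.998, -0.054, -0.012], [-0.042, -0.591, -0.805], [0.036, 0.805, -0.593]] cam [ 0.518 -0.559  0.497]
top 352.3904703293218 255.8017359378062 183.98104089006094 [[-0.029, -0.999, 0.029], [-0.99, 0.024, -0.136], [0.135, -0.033, -0.99]] cam [0.454 0.001 0.788]
0.019 {'time_s': 0.1, 'joints': array([-1.31558956e+00,  3.51180773e-01,  1.65232475e+00, -6.24920048e-05,
        1.13909534e+00, -8.46361040e-02]), 'qvel': array([-0.00133857, -0.00096668, -0.00238521,  0.00082878, -0.00069678,
       -0.00048785]), 'tau': array([ 1.63047160e-03, -5.06831968e+01, -2.91876036e+01, -2.92238963e-05,
        2.68308431e-03,  1.43249935e-05]), 'tool_pos': array([ 0.18326224, -0.51829225,  0.24982655]), 'tool_rot': array([ 8.16505753e-01, -5.77337076e-01, -4.03806844e-04, -3.03099961e-04]), 'ft_force': array([ 0.28075817,  0.0152557 , -0.249527  ]), 'moment': array([ 0.03128969, -0.01253883, -0.02286837]), 'grip_width': 0.08537592504238574}
```

View pics/side0.png

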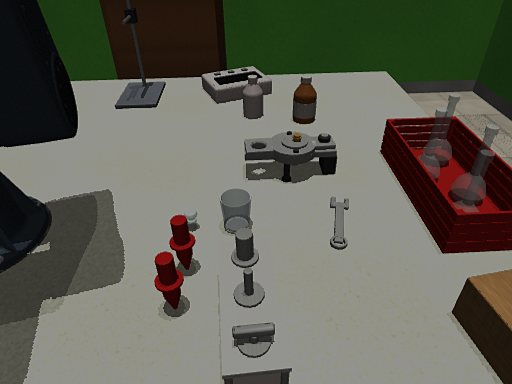

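View pics/top0.png

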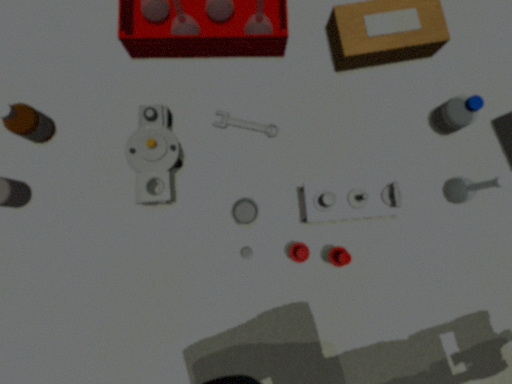

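Run:
```python
import cv2,numpy as np
t=cv2.imread("pics/top0.png");s=cv2.imread("pics/side0.png")
f=lambda i,x,y,w,h,k:cv2.resize(i[y:y+h,x:x+w],None,fx=k,fy=k,interpolation=cv2.INTER_CUBIC)
a=f(t,115,95,80,120,5);b=f(s,235,125,110,65,7)
cv2.imwrite("pics/c1.png",a);cv2.imwrite("pics/c2.png",b)
cv2.imwrite("pics/c3.png",f(t,290,170,120,100,6));cv2.imwrite("pics/c4.png",f(s,140,180,150,200,3))
```

```text
(no output)
```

View pics/c1.png

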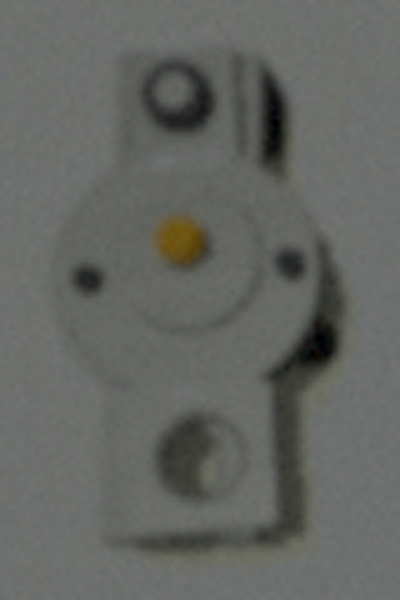

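View pics/c2.png

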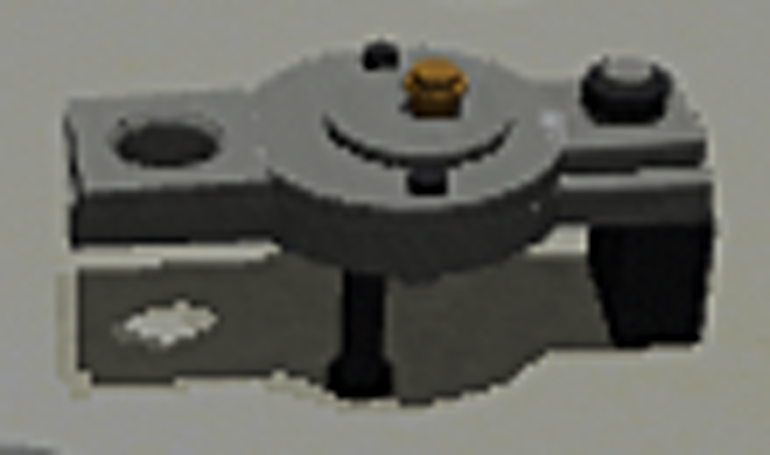

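View pics/c3.png

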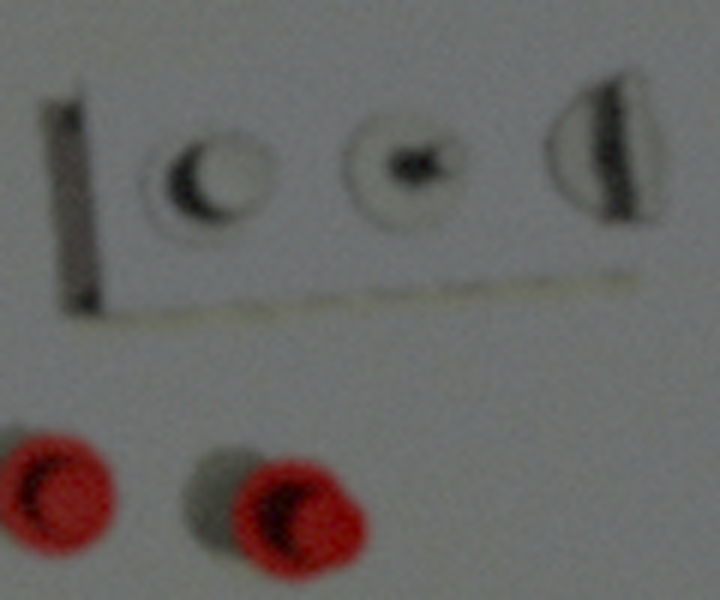

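View pics/c4.png

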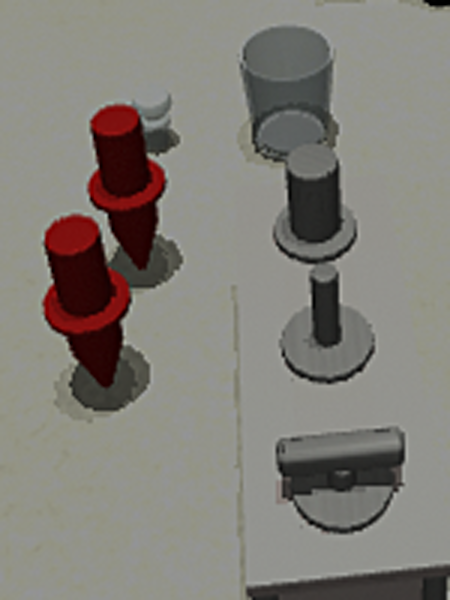

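Run:
```python
from rig import viewer
import cv2,numpy as np
for n,(x,y,w,h) in dict(top=(125,160,60,55),side=(238,130,60,55)).items():
    m=np.mean([viewer.snapshot(n).astype(float) for _ in range(8)],0)
    np.save(f"{n}m.npy",m)
    c=m[y:y+h,x:x+w].astype(np.float32);lo,hi=np.percentile(c,1),np.percentile(c,99)
    c=(np.clip((c-lo)/(hi-lo),0,1)**.6*255).astype(np.uint8)
    c=cv2.resize(c,None,fx=10,fy=10,interpolation=cv2.INTER_CUBIC)
    cv2.imwrite(f"pics/h_{n}.png",c)
```

```text
(no output)
```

View pics/h_top.png

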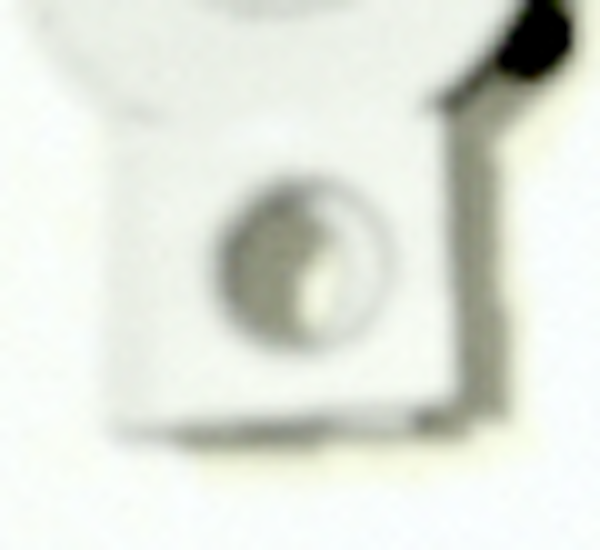

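View pics/h_side.png

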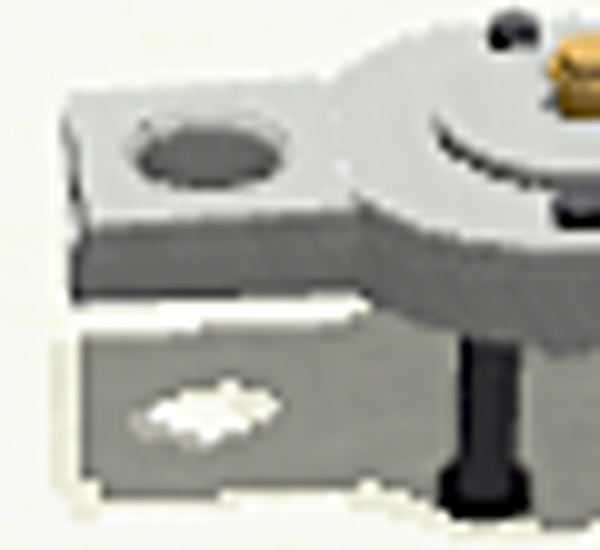

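```bash
cat > h.py <<'E'
from rig import r,get_state,viewer,job
import cv2,numpy as np
CI={n:viewer.camera_info(n) for n in("top","side")}
def ray(n,u,v):
    c=CI[n];R=np.array(c["R"]);t=np.array(c["t"])
    d=R.T@np.array([(u-c["cx"])/c["fx"],(v-c["cy"])/c["fy"],1.]);return -R.T@t,d/np.linalg.norm(d)
def onz(n,u,v,z):
    o,d=ray(n,u,v);return o+d*(z-o[2])/d[2]
def tri(p,q):
    A=np.zeros((3,3));b=np.zeros(3);ls=[ray("top",*p),ray("side",*q)]
    for o,d in ls:
        P=np.eye(3)-np.outer(d,d);A+=P;b+=P@o
    X=np.linalg.solve(A,b);return X,[np.linalg.norm((np.eye(3)-np.outer(d,d))@(X-o)) for o,d in ls]
def proj(n,X):
    c=CI[n];p=np.array(c["R"])@X+np.array(c["t"]);return np.array([c["fx"]*p[0]/p[2]+c["cx"],c["fy"]*p[1]/p[2]+c["cy"]])
E
python3 - <<'E'
from h import *
m=np.load("topm.npy").astype(np.float32)
x,y,w,h=125,160,60,55
c=m[y:y+h,x:x+w]; K=10
rb=c[...,2]-c[...,0]
print(np.percentile(rb,[1,25,50,75,99]))
g=c.mean(2)
np.set_printoptions(linewidth=250)
print("gray");print(g[15:38,18:42].round().astype(int))
print("rb");print(rb[15:38,18:42].round().astype(int))
E
```

```text
[-3.25   0.375  2.     2.875 10.25 ]
gray
[[103 104 104 104 105 105 105 104 105 104 105 104 105 104 104 105 105 105 105 105 106 105 105 105]
 [103 104 103 104 104 104 104 104 103 101  99  98 101 100 101 103 104 105 105 105 105 106 104 106]
 [104 104 103 103 104 103 101  99  96  90  86  87  88  87  92  94 100 103 105 105 106 106 106 106]
 [104 105 104 104 104 102  97  90  84  76  71  71  74  76  81  86  91  96 101 105 106 106 106 106]
 [105 105 105 104 103  96  88  80  70  63  60  61  67  74  81  85  87  90  96 102 104 107 106 107]
 [105 104 104 103  97  90  79  67  59  53  53  57  66  77  86  92  90  89  92  97 102 106 107 106]
 [105 105 103  99  90  80  68  58  55  52  53  58  64  76  85  93  95  95  91  92  98 104 106 105]
 [105 104 100  93  80  69  60  54  55  57  56  57  61  66  78  89  96  98  94  91  94 100 104 105]
 [103 102  98  86  72  60  52  55  57  56  58  58  59  64  74  84  93 100  99  94  92  98 105 104]
 [103 101  94  81  65  53  52  54  58  58  58  60  61  67  77  86  93  99 100  95  93  96 104 105]
 [103 100  92  78  62  53  55  56  58  56  57  60  62  74  86  91  9
[... 2248 characters left out ...]
 5  3  2  2  2  2  2  2]
 [ 1  2  1  2  2  4  5  6  6  6  8  7 10  8  9  6  3  1  2  2  2  2  3  2]
 [ 2  3  2  2  2  2  5  8  7  7  7  9 10  9  7  4  2  3  2  2  2  2  2  2]
 [ 2  2  1  3  1  4  4  4  6  8  7  8  9  9  8  4  2  2  2  2  1  1  2  1]
 [ 2  2  3  3  3  2  3  3  6  6  6  7  7  7  6  3  2  2  2  2  2  2  2  2]
 [ 2  2  2  2  2  2  3  2  4  4  5  5  5  5  3  4  2  2  2  3  2  2  2  2]
 [ 3  2  3  2  2  2  2  3  2  2  4  4  2  3  2  2  2  2  2  3  2  2  2  3]
 [ 2  1  2  2  2  3  2  3  2  3  3  4  1  1  2  1  2  2  2  2  3  2  3  2]
 [ 2  2  2  2  3  3  2  3  2  3  2  2  3  3  2  2  2  3  3  2  3  3  2  2]
 [ 2  3  2  2  2  2  2  2  2  2  2  2  1  3  2  2  1  2  2  3  2  2  2  2]]
```

Run:
```python
from h import *
from scipy.optimize import least_squares
m=np.load("topm.npy").astype(np.float32)
x,y,w,h=125,160,60,55;K=8
def up(a):return cv2.resize(a,None,fx=K,fy=K,interpolation=cv2.INTER_CUBIC)
def px(p):return (p+.5)/K-.5+np.array([x,y])
c=m[y:y+h,x:x+w]
g=up(c.mean(2)); rb=up(cv2.GaussianBlur(c[...,2]-c[...,0],(0,0),.6))
# cover mouth: outside-in threshold at 99 
msk=((g<97)).astype(np.uint8); 
cs,_=cv2.findContours(msk,cv2.RETR_EXTERNAL,cv2.CHAIN_APPROX_NONE)
ctr=np.array([30*K,26*K])
best=[k for k in cs if cv2.pointPolygonTest(k,(float(25*K),float(26*K)),False)>0][0][:,0,:]
e=cv2.fitEllipse(best);print("mouth ellipse px",px(np.array(e[0])),np.array(e[1])/K)
W=np.array([onz("top",*px(p.astype(float)),.076)[:2] for p in best])
f=least_squares(lambda q:np.hypot(*(W-q[:2]).T)-q[2],[*W.mean(0),.016],loss="soft_l1",f_scale=.0005)
print("cover hole",f.x,np.abs(f.fun).max()); ch=f.x[:2]
m2=(rb>4.7).astype(np.uint8);m2[:15*K]=0;m2[38*K:]=0;m2[:,:18*K]=0;m2[:,40*K:]=0
cs,_=cv2.findContours(m2,cv2.RETR_EXTERNAL,cv2.CHAIN_APPROX_NONE)
b=max(cs,key=cv2.contourArea)[:,0,:]
P=px(b.astype(float));print(P.min(0),P.max(0))
V=np.array([onz("top",*p,.065)[:2] for p in P])
sel=(P[:,0]>155.5)&(P[:,1]<192)&(P[:,1]>182)
print(P[sel][::6].round(1).tolist())
A=V[sel]
f=least_squares(lambda q:np.hypot(*(A-q).T)-.016,[ch[0],ch[1]+.01]);print("base hole",f.x,np.abs(f.fun).max(),"delta",ch-f.x, np.linalg.norm(ch-f.x))
np.save("ch.npy",ch)
```

```text
mouth ellipse px [154.28131104 185.94084358] [18.93696213 19.85356903]
cover hole [0.55211798 0.18298917 0.01961592] 0.0009829052999346943
[148.3125 180.9375] [158.9375 193.0625]
[[157.3, 191.9], [157.7, 191.2], [157.8, 190.4], [158.1, 189.7], [158.3, 188.9], [158.7, 188.2], [158.9, 187.4], [158.9, 186.7], [158.9, 185.9], [158.9, 185.2], [158.7, 184.4], [158.2, 183.7], [157.6, 183.1], [156.9, 182.4], [156.2, 182.1]]
base hole [0.55095554 0.19252947] 0.0010997697606477431 delta [ 0.00116244 -0.0095403 ] 0.009610858756197159
```

Run:
```python
import cv2,numpy as np
m=np.load("topm.npy");s=np.load("sidem.npy")
def f(i,x,y,w,h,k,n):
    c=i[y:y+h,x:x+w].astype(np.float32);lo,hi=np.percentile(c,1),np.percentile(c,99)
    c=(np.clip((c-lo)/(hi-lo),0,1)**.6*255).astype(np.uint8);cv2.imwrite(n,cv2.resize(c,None,fx=k,fy=k,interpolation=cv2.INTER_CUBIC))
f(m,130,98,50,40,12,"pics/st.png");f(s,310,125,35,50,12,"pics/ss.png")
```

```text
(no output)
```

View pics/st.png

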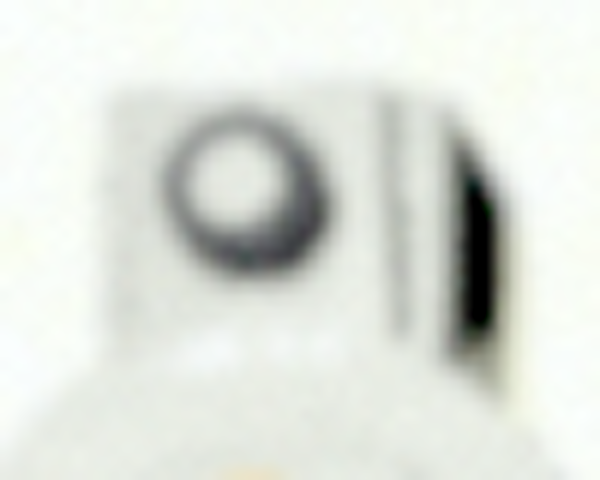

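View pics/ss.png

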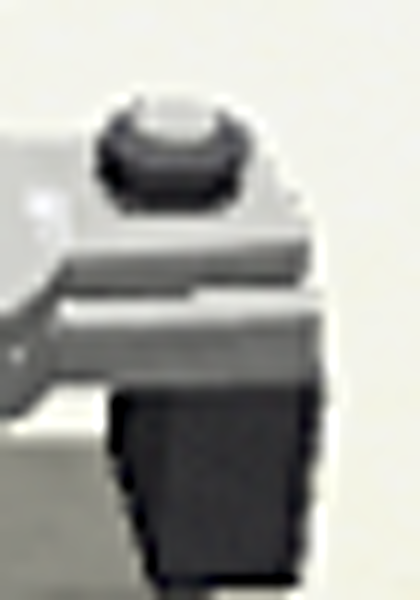

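Run:
```python
from h import *
q=lambda X,Y,k,x,y:(x+(X+.5)/k-.5,y+(Y+.5)/k-.5)
t=q(237,180,12,130,98);s=q(178,118,12,310,125)
X,e=tri(t,s);print("stud top",X,e)
ch=np.load("ch.npy");bh=np.array([.55096,.19253])
for n,p in(("cover",ch),("base",bh)):
    v=X[:2]-p;print(n,np.linalg.norm(v),np.degrees(np.arctan2(v[1],v[0])))
# side-view cover mouth
m=np.load("sidem.npy").astype(np.float32)
print("proj cover hole side",proj("side",np.array([*ch,.076])))
# draw checks
from math import cos,sin,pi
for n,(x,y,w,h) in dict(top=(125,160,60,55),side=(238,130,60,55)).items():
    c=np.load(f"{n}m.npy")[y:y+h,x:x+w].astype(np.float32);c=np.clip(c/c.max()*1.0,0,1)**.7*255
    c=cv2.resize(c.astype(np.uint8),None,fx=10,fy=10,interpolation=cv2.INTER_CUBIC)
    for cen,z,rad,col in((ch,.076,.0185,(0,0,255)),(ch,.066,.016,(0,160,255)),(bh,.065,.016,(0,255,0)),(bh,.049,.016,(255,0,0))):
        pts=np.array([proj(n,np.array([cen[0]+rad*cos(a),cen[1]+rad*sin(a),z])) for a in np.linspace(0,2*pi,60)])
        pts=((pts-[x,y]+.5)*10-.5).round().astype(np.int32)
        cv2.polylines(c,[pts],True,col,1)
    cv2.imwrite(f"pics/o_{n}.png",c)
```

```text
stud top [0.70166588 0.1907756  0.09119292] [np.float64(0.0006489226945862541), np.float64(0.0006489226945860428)]
cover 0.1497504687809539 2.9804983966503
base 0.15071609156608168 -0.6669617970488714
proj cover hole side [258.12270852 144.54345726]
```

View pics/o_top.png

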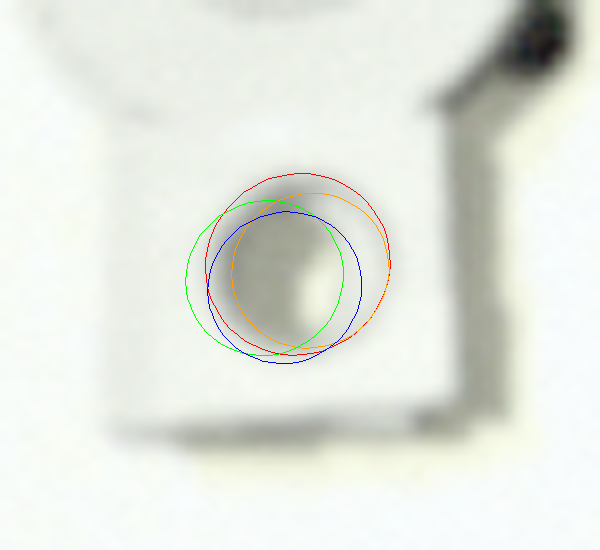

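View pics/o_side.png

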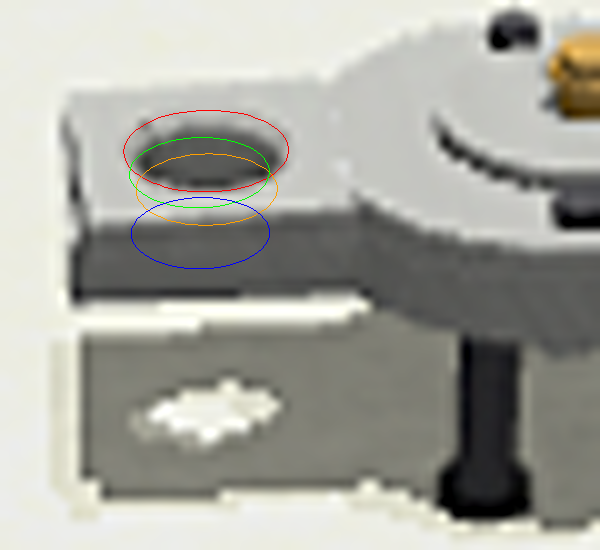

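Run:
```python
from h import *
a=[]
for n,(x,y,w,h,k) in dict(top=(305,180,45,45,12),side=(220,215,50,60,10)).items():
    c=np.load(f"{n}m.npy")[y:y+h,x:x+w].astype(np.float32);lo,hi=np.percentile(c,1),np.percentile(c,99)
    c=(np.clip((c-lo)/(hi-lo),0,1)*255).astype(np.uint8);c=cv2.resize(c,None,fx=k,fy=k,interpolation=cv2.INTER_CUBIC)
    cv2.imwrite(f"pics/p_{n}.png",c)
q=lambda X,Y,k,x,y:(x+(X+.5)/k-.5,y+(Y+.5)/k-.5)
print(tri(q(235,175,6,290,170),q(313,161,3,140,180)))
print(onz("top",*q(235,175,6,290,170),.126),onz("side",*q(313,161,3,140,180),.126),onz("top",*q(208,190,6,290,170),.081),onz("top",*q(408,168,6,290,170),.081),onz("side",*q(315,230,3,140,180),.081))
```

```text
(array([ 0.51343629, -0.15862526,  0.12476613]), [np.float64(0.0008273473383247174), np.float64(0.0008273473383248372)])
[ 0.51249888 -0.15837575  0.126     ] [ 0.51427122 -0.15983003  0.126     ] [ 0.51164813 -0.15976076  0.081     ] [ 0.51733839 -0.22831411  0.081     ] [ 0.51366245 -0.16177283  0.081     ]
```

View pics/p_top.png

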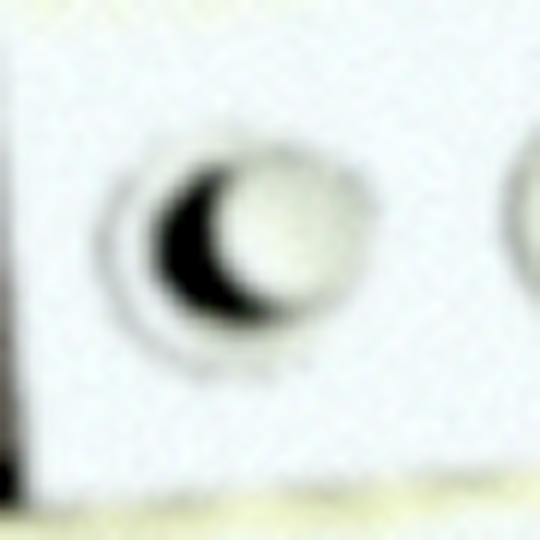

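View pics/p_side.png

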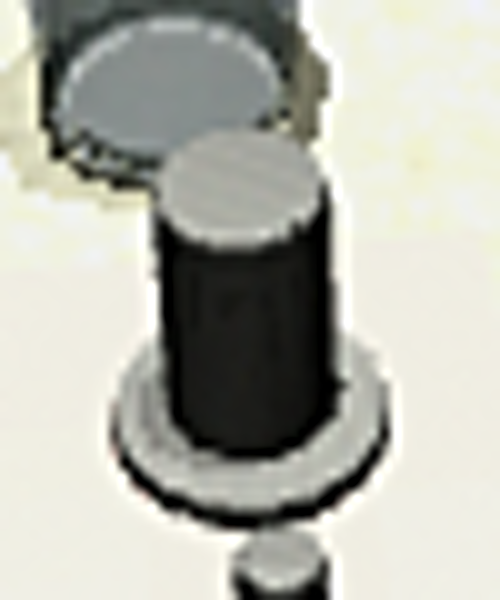

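```bash
cat >> h.py <<'E'
def Q(deg):
    a=np.radians(deg)/2;return [np.cos(a),np.sin(a),0,0]
def st(s=""):
    g=get_state();print(s,"t %.2f"%g["time_s"],g["tool_pos"].round(4),"F",g["ft_force"].round(1),"M",g["moment"].round(2),"w %.4f"%g["grip_width"])
def snap(n,k,box=None,s=1):
    i=viewer.snapshot(n)
    if box: x,y,w,h=box;i=i[y:y+h,x:x+w]
    cv2.imwrite(f"pics/{k}.png",cv2.resize(i,None,fx=s,fy=s,interpolation=cv2.INTER_CUBIC))
E
python3 - <<'E'
from h import *
for p,d in(((.513,-.16,.25),4.8),((.513,-.16,.106),4.8),((.551,.1925,.25),89.3),((.551,.1925,.1),89.3)):print(r.inverse_kinematics(p,Q(d)))
r.move_ptp((.513,-.16,.25),Q(4.8));st()
r.line_to((.513,-.16,.15));st()
snap("top","g1");snap("side","g2")
E
```

```text
[-3.88970346e-01  3.28169338e-01  1.68472734e+00 -4.44089210e-16
  1.12869598e+00 -4.72746150e-01]
[-3.88970346e-01  5.23318836e-01  1.79980865e+00 -4.44089210e-16
  8.18465165e-01 -4.72746150e-01]
[ 2.56354422e-01  4.12006488e-01  1.56227227e+00 -4.44089210e-16
  1.16731389e+00 -1.30222460e+00]
[ 2.56354422e-01  5.99825997e-01  1.67703623e+00 -4.44089210e-16
  8.64730426e-01 -1.30222460e+00]
 t 2.67 [ 0.5128 -0.1608  0.25  ] F [-0.6  0.1 -0.3] M [ 0.02  0.   -0.  ] w 0.0854
 t 3.49 [ 0.5134 -0.1603  0.1508] F [ 0.1  0.3 -0.2] M [ 0.02  0.03 -0.02] w 0.0855
```

View pics/g2.png

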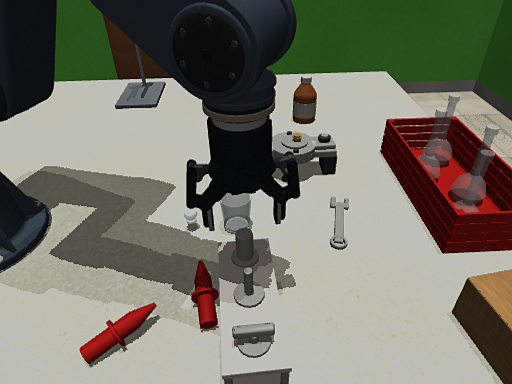

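View pics/g1.png

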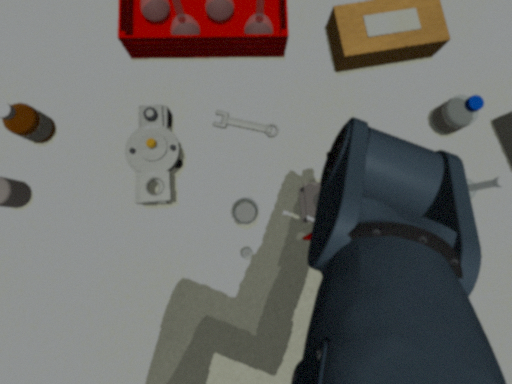

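Run:
```python
from h import *
s=np.load("sidem.npy")[200:340,110:290].astype(np.uint8);a=cv2.imread("pics/side0.png")[200:340,110:290]
cv2.imwrite("pics/red.png",cv2.resize(np.hstack([a,s]),None,fx=2.2,fy=2.2))
```

```text
(no output)
```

View pics/red.png

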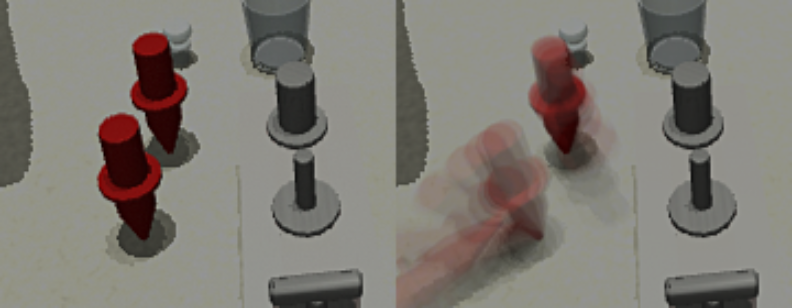

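The two red look-alikes toppled on their own while the arm was still parked: the averaged pictures show them mid-fall. They now lie on the table at about side (120,330) and (205,295), well below the fingers. The taper pin is unmoved at side (244,245) and the open jaws straddle it. Other candidates are:
- the thin-grip pin at (248,285)
- the T-bar plug at (253,335)
- the red pins, which are to be left alone

Only (244,245) has the plain thick round grip, as the crop confirmed.

Run:
```python
from h import *
print(r.line_to((.513,-.16,.107),max_speed=.1,stop_force=15));st()
r.set_gripper(.02,90);st("closed")
snap("side","g3",(170,100,160,220),2.7)
```

```text
False
 t 4.17 [ 0.5132 -0.1601  0.1073] F [ 0.   0.1 -0. ] M [ 0.   -0.04  0.  ] w 0.0857
closed t 4.77 [ 0.5132 -0.1601  0.1075] F [-1.9 -0.5  5.9] M [0.14 0.21 0.03] w 0.0241
```

View pics/g3.png

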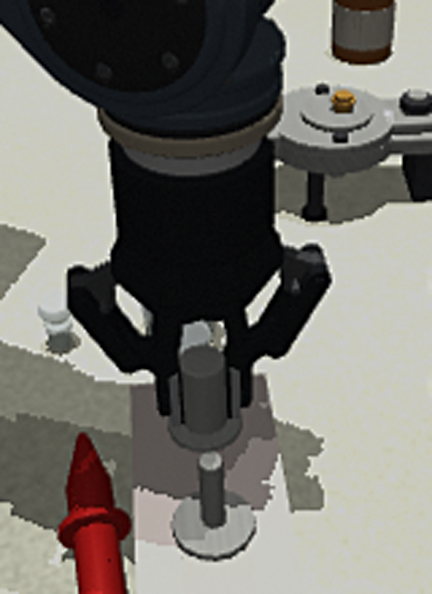

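Run:
```python
from h import *
r.line_to((.5132,-.1601,.27));st("lift")
r.move_ptp((.551,.1925,.26),Q(89.3));r.pause(.2);st("over")
r.line_to((.551,.1925,.19));r.pause(.3);st("near")
snap("side","n_s");snap("top","n_t")
i=viewer.snapshot("side");cv2.imwrite("pics/n_s2.png",cv2.resize(i[40:190,200:345],None,fx=4,fy=4,interpolation=cv2.INTER_CUBIC))
```

```text
lift t 6.05 [ 0.5128 -0.16    0.2691] F [-0.5  1.  -1.6] M [-0.06 -0.01 -0.01] w 0.0245
over t 7.58 [0.5512 0.1916 0.2601] F [-0.3 -0.6 -2.7] M [ 0.02 -0.02 -0.02] w 0.0243
near t 8.50 [0.5513 0.1926 0.1907] F [ 0.4  0.9 -2. ] M [-0.03  0.03 -0.04] w 0.0241
```

View pics/n_s2.png

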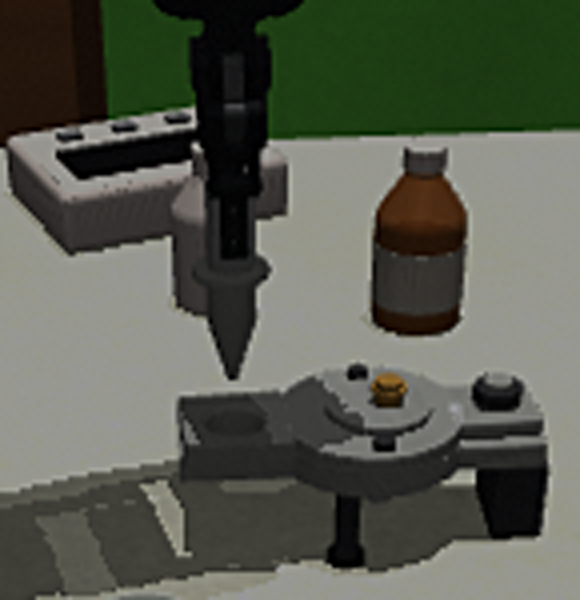

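View pics/n_t.png

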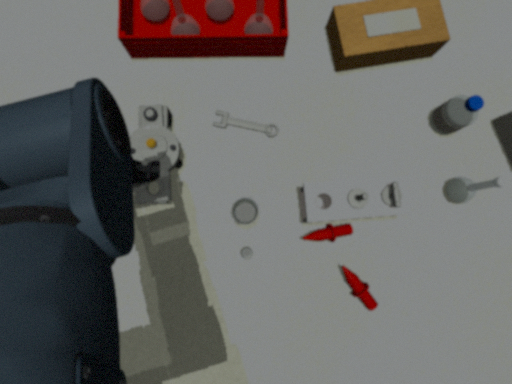

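Run:
```python
from h import *
T=np.array([.5513,.1926,.1907])
for d in(.0315,.0935,.0585):print(d,proj("side",T-[0,0,d]))
for X in([.5521,.183,.076],[.5541,.183,.076],[.5521,.186,.076],[.551,.1925,.065]):print(X,proj("side",np.array(X)))
i=viewer.snapshot("side").astype(np.float32)
c=i[98:140,238:285]
np.save("ns.npy",i)
c=np.clip((c-15)/85,0,1)**.7*255
cv2.imwrite("pics/n_s3.png",cv2.resize(c.astype(np.uint8),None,fx=12,fy=12,interpolation=cv2.INTER_CUBIC))
c=viewer.snapshot("top")[140:215,120:190].astype(np.float32);c=np.clip((c-10)/100,0,1)**.6*255
cv2.imwrite("pics/n_t3.png",cv2.resize(c.astype(np.uint8),None,fx=8,fy=8,interpolation=cv2.INTER_CUBIC))
```

```text
0.0315 [257.01257999 108.2167614 ]
0.0935 [257.40992486 134.11403715]
0.0585 [257.18998376 119.77919683]
[0.5521, 0.183, 0.076] [258.11446447 144.54136902]
[0.5541, 0.183, 0.076] [259.00298391 144.50824428]
[0.5521, 0.186, 0.076] [258.04394611 143.88237319]
[0.551, 0.1925, 0.065] [257.47407968 146.71943938]
```

View pics/n_s3.png

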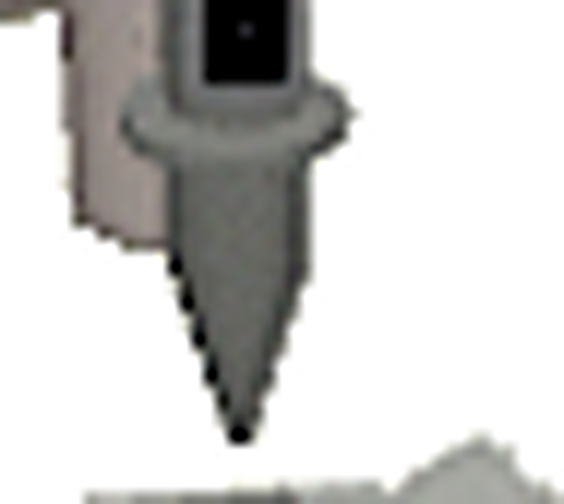

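View pics/n_t3.png

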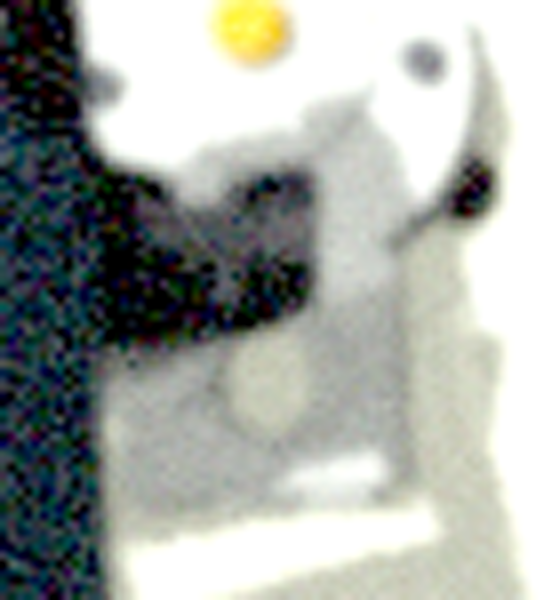

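Run:
```python
from h import *
for z in(.165,.155,.145,.135):
    h=r.line_to((.5515,.1925,z),max_speed=.05,stop_force=30);st(h)
    if h:break
snap("side","i1",(200,40,145,150),4)
```

```text
False t 9.40 [0.5516 0.1925 0.165 ] F [ 0.3  0.1 -2.4] M [0.   0.   0.01] w 0.0240
False t 9.75 [0.5513 0.1921 0.1546] F [ 0.4 -3.2 -2.2] M [-0.77 -0.01  0.02] w 0.0242
False t 10.10 [0.5513 0.1923 0.1443] F [ 1.2 -4.9 -3. ] M [-1.11 -0.17  0.02] w 0.0242
False t 10.45 [0.5511 0.1924 0.1343] F [ 1.  -4.4 -5.2] M [-0.96 -0.02  0.01] w 0.0243
```

View pics/i1.png

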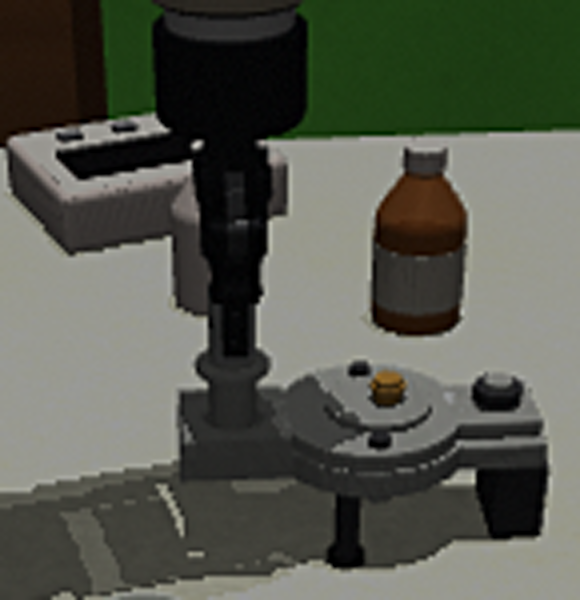

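The pin has entered the cover hole and is pulling the cover over. It shows 5 N sideways and no jam. In the side picture the pin is upright at crop (233,400). I'll continue down.

Run:
```python
from h import *
for z in(.125,.117,.111):
    h=r.line_to((.5515,.1925,z),max_speed=.04,stop_force=25);st(h)
    if h:break
if not h:
    h=r.line_to((.5515,.1925,.104),max_speed=.02,stop_force=12);st(h)
snap("side","i2",(200,40,145,150),4)
```

```text
False t 10.90 [0.5513 0.1925 0.1246] F [ 0.3 -3.4 -3.8] M [-0.65  0.07 -0.02] w 0.0241
False t 11.25 [0.5513 0.1926 0.1166] F [-0.3 -2.6 -4.5] M [-0.44  0.08  0.05] w 0.0242
False t 11.55 [0.5513 0.1925 0.1106] F [ 0.1 -1.6 -2.3] M [-0.38 -0.    0.01] w 0.0244
True t 11.85 [0.5519 0.1926 0.1074] F [-0.4 -0.8  7.6] M [-0.12  0.33  0.03] w 0.0245
```

View pics/i2.png

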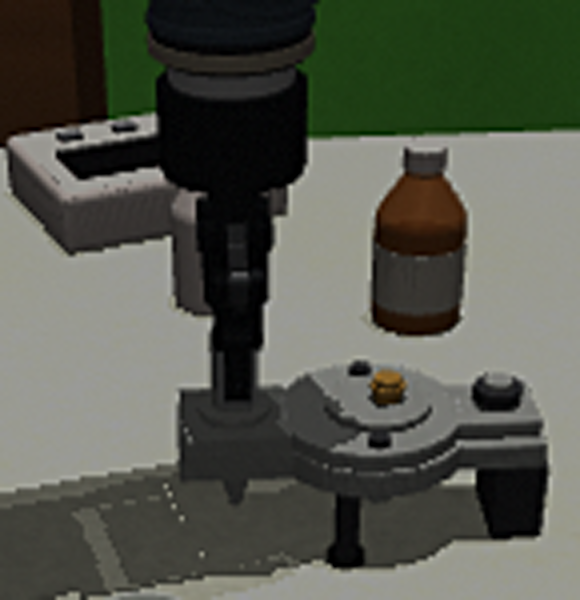

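Run:
```python
from h import *
r.set_gripper(.06,20);st("open")
r.line_to((.5515,.1925,.26),max_speed=.1);st("up")
r.move_ptp((.45,-.02,.3),Q(45));r.pause(.3);st("away")
for n,b,k in(("side",(225,110,130,90),6),("top",(115,95,80,120),5)):
    snap(n,"f_"+n,b,k)
cv2.imwrite("pics/f_all.png",viewer.snapshot("top"))
```

```text
open t 12.33 [0.5512 0.1922 0.1063] F [ 0.   0.1 -0. ] M [-0.04  0.02  0.02] w 0.0600
up t 14.02 [0.5513 0.1924 0.2594] F [ 0.3 -0.2 -0. ] M [-0.05 -0.04 -0.  ] w 0.0600
away t 15.27 [ 0.4502 -0.0195  0.2998] F [-0.4 -0.2 -0.3] M [0.02 0.05 0.01] w 0.0600
```

View pics/f_side.png

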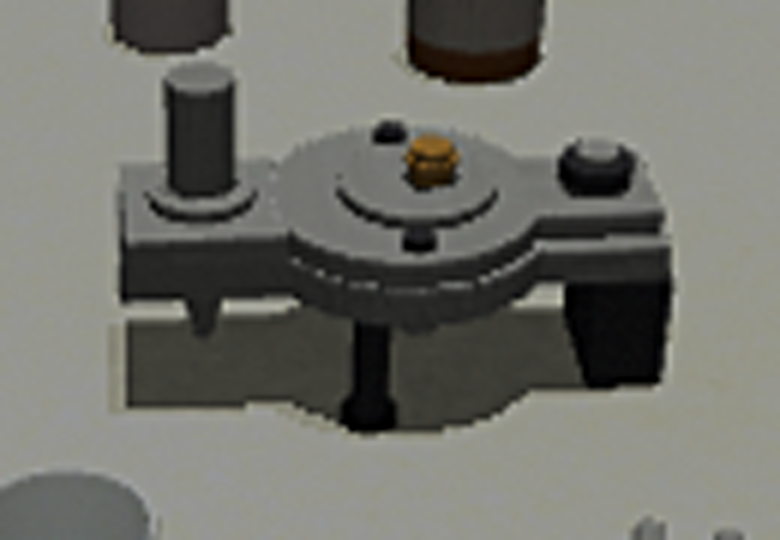

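View pics/f_top.png

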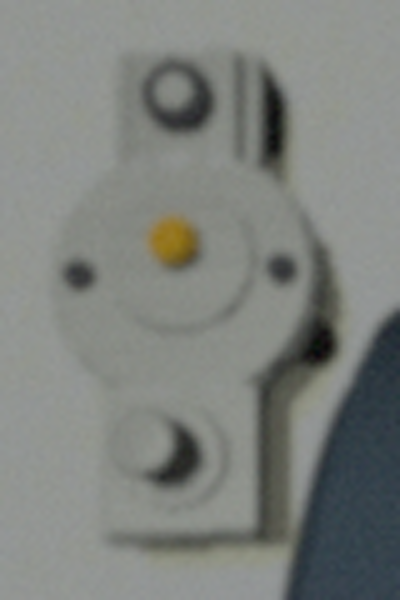

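Run:
```python
from h import *
q=lambda X,Y,k,x,y:(x+(X+.5)/k-.5,y+(Y+.5)/k-.5)
print("grip top",tri(q(142,442,5,115,95),q(200,79,6,225,110)))
job.close_job();st("closed")
```

```text
grip top (array([0.55205235, 0.19155155, 0.12543073]), [np.float64(0.0007023758588982216), np.float64(0.0007023758588982166)])
the job is handed in; nothing more can be done
the job is handed in; nothing more can be done
```

The taper pin is fully home through both holes with its collar on the cover, and the job is handed in. I took the thick-grip pin from the rack and lowered it along the base hole's axis. The cone pulled the cover about 9.5 mm into line with at most 5 N sideways. The collar met the cover at the expected height (TCP z 0.1074), and I then opened the gripper and backed clear. The whole job took about 15 s, and the gripper did not push the cover.

**Last checks:** In both views the pin stands upright with its collar flat on the cover, and the side view shows its tip below the base. The triangulated grip top is at (0.552, 0.192, 0.125), where 0.126 high is expected when home. The wrist force was about zero after release.

**Disagreements:**
- The two cameras disagreed by about 0.8 mm in x on the cover hole, which is within the 2.5 mm clearance.
- The two red look-alikes toppled on their own before the arm first moved. They are still lying on the table, and I did not touch them.

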